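# Stop the light-curing box, load the cast and start the long programme

## Task

The light-curing box is running with its two-bar key down. Press the disc key to stop it, so that the two-bar key pops up, slide the shutter fully open, set the plaster cast upright on the chamber floor, slide the shutter fully shut, and start the long programme with the three-bar key, leaving that key latched down and all others up. Never have a programme key (any with bars) down while the shutter is open, and leave everything else where it is.

Things in the scene. Friction and masses are not known exactly. Their poses are not given: they have to be found in the camera images.
- curing_box: Light-curing box: flat white housing fixed to the worktop, 200 mm (x) by 290 mm (y), deck 50 mm high. Origin: centre of its underside; x points from its front (key row) to its back, y to its left, z up. Four keys in a row on the deck, at x = -66 mm, y = +66, +22, -22, -66 mm. Back right: open-topped chamber under a shutter; back left: solid deck where the open shutter parks.
- chamber_floor (a point): centre of the chamber's floor, at (+34, -72, +12) mm in the box's frame, same axes. The chamber is 100 mm (x) by 124 mm (y) inside, upright walls, rim 38 mm above its floor. Aluminium shutter rails stand 10 mm above the deck along its front and back, 3 to 9 mm outside the chamber.
- shutter (a joint): sliding shutter over the chamber, m: 0 = fully shut, 0.132 = fully open (moves toward the box's +y, its left). Rubs with about 1.5 N and stays where it is left.
- shutter_rib (a point): top centre of the upright rib across the shutter, by which it is pushed or pinched: 70 mm long along the box's x, 10 mm thick along y, top 81 mm above the worktop, 24 mm above the grey plate (102 x 132 x 6 mm, upper face 57 mm above the worktop). Shut, it stands over the chamber's centre; it moves with the shutter.
- cast_centre (a point): centre, half-way up, of the horseshoe-shaped plaster dental cast lying loose on the worktop, teeth up: 65 (x) x 62 (y) x 28 mm (z up), about 95 g; x and y are its own axes. Pinch its base, the lower 17 mm, across from above; the teeth above it offer no hold.
- cast: the same cast; origin at the centre of its underside. It starts on the worktop left of the box, beside the gauze carton (either may be the nearer). Arms take care: a glass shelf hangs 0.55 m above the back left of the worktop (world x over 0.57 m, y over 0.04 m).
- key_stop_top (a point): top centre of the white key (44 x 34 mm along the box's x and y) that bears one round disc (25 mm), black and raised 4 mm; 71 mm above the worktop when up, axes as the box. Always the leftmost key (y = +66 mm).
- key_stop (a joint): travel of that key straight down, m: 0 up, 0.0105 latched, 0.013 at the hard stop. Takes 2 to 3 N; pressed past 0.011 it stays down when let go; the key that was down pops up on the way.
- key_one_top (a point): top centre of the white key (44 x 34 mm along the box's x and y) that bears one bar (30 x 5 mm), black and raised 4 mm; 71 mm above the worktop when up, axes as the box. In any of the three places right of the disc key.
- key_one (a joint): travel of that key straight down, m: 0 up, 0.0105 latched, 0.013 at the hard stop. Takes 2 to 3 N; pressed past 0.011 it stays down when let go; the key that was down pops up on the way.
- key_two_top (a point): top centre of the white key (44 x 34 mm along the box's x and y) that bears two bars (30 x 5 mm), black and raised 4 mm; 71 mm above the worktop when up, axes as the box. In any of the three places right of the disc key.
- key_two (a joint): travel of that key straight down, m: 0 up, 0.0105 latched, 0.013 at the hard stop. Takes 2 to 3 N; pressed past 0.011 it stays down when let go; the key that was down pops up on the way. Down at the start.
- key_three_top (a point): top centre of the white key (44 x 34 mm along the box's x and y) that bears three bars (30 x 5 mm), black and raised 4 mm; 71 mm above the worktop when up, axes as the box. In any of the three places right of the disc key.
- key_three (a joint): travel of that key straight down, m: 0 up, 0.0105 latched, 0.013 at the hard stop. Takes 2 to 3 N; pressed past 0.011 it stays down when let go; the key that was down pops up on the way.
- gauze: bystander: flat printed carton of gauze, 94x62x36 mm
- bowl: bystander: green rubber mixing bowl, 120 mm across, 67 mm high
- strips: bystander: printed carton, 92x114x36 mm
- tray: bystander: steel impression tray, 85x79x18 mm
- mirror: bystander: mouth mirror, 142 mm long

How it is judged (in metres and radians):
On the way, in this order (a step that is already met when the one before it is completed fails the run):
1. the disc key is latched down and all keys with bars are up (value of joint key_stop above 0.008 m and value of joint each of key_one, key_two, key_three below 0.004 m), for 0.2 s.
2. the shutter is fully open (value of joint shutter above 0.122 m), for 0.1 s.
3. the cast stands upright on the chamber floor, let go (x of cast_centre in the frame of curing_box between -0.016 and 0.084 m and y of cast_centre in the frame of curing_box between -0.134 and -0.01 m and z of cast_centre in the frame of curing_box below 0.032 m and angle between cast_centre's own z axis and vertical below 0.15 rad and linear speed of cast below 0.02 m/s and contact force between the fingers and cast below 0.1 N), for 0.2 s.
4. the shutter is shut over the cast (x of cast_centre in the frame of curing_box between -0.016 and 0.084 m and y of cast_centre in the frame of curing_box between -0.134 and -0.01 m and z of cast_centre in the frame of curing_box below 0.032 m and angle between cast_centre's own z axis and vertical below 0.15 rad and value of joint shutter below 0.008 m), for 0.1 s.
At the end, for the whole second after the job is handed in: The cast is at rest upright (within 0.15 rad) on the chamber floor, the shutter is shut to within 8 mm, the three-bar key is latched down (more than 8 mm) and the other three keys are up (less than 4 mm) (all of step 4 and linear speed of cast below 0.02 m/s and value of joint key_three above 0.008 m and value of joint each of key_stop, key_one, key_two below 0.004 m); the robot touches nothing.
It fails at once if a programme key is down (more than 8 mm) while the shutter is open by more than 20 mm (value of joint shutter above 0.02 m and value of joint any of key_one, key_two, key_three above 0.008 m).
It fails at once if a bystander is moved by more than 30 mm (distance of any of gauze, bowl, strips, tray, mirror from where it was at the start of the episode above 0.03 m).
It also fails if it takes over 72 s, if anything falls off the work surface, if the arm or the gripper's body presses on something with over 40 N, if the wrist force passes 120 N, or if a joint passes its speed limit or range.

## Robot

A 7-joint arm with a two-finger parallel gripper is mounted at the origin on a cart in front of the work surface, level with it; the furniture and walls round the work are solid. World frame = base frame: x ahead of the robot, y to its left, z up, the work surface at z = 0. Lengths are in mm, angles in rad, forces in N, time in s.
With the tool pointing down it reaches from about 350 to 900 mm from the base axis. Payload 19.9 kg.
Tool frame: the origin (TCP) lies at the very end of the fingers, on their centre line; the grasp point (between the pads) lies 19 mm behind it (hold_point_z is the distance from the TCP to the grasp point, in mm); z points along the fingers, y is the line along which they close (so a half turn about z gives the same grasp; the last joint's range is limited). The gripper opens to 85 mm and grips with 20 to 120 N. Pads are 22 mm wide; open, the fingers measure 114 mm over their backs; the gripper's body (76 mm by 85 mm) begins 54 mm behind the grasp point. The pads swing forward as they close: fully open they stand 13 mm farther back than shut.
Start: joints at [1.081, 0.417, -0.01, 1.614, 0.005, 1.111, -0.053], TCP at [270.607, -563.359, 231.26] pointing down, gripper open.
Joint ranges: [-2.81, 2.81], [-0.39, 2.02], [-1.27, 1.25], [0.06, 2.57], [-1.19, 4.33], [0.19, 2], [-2.82, 2.82]. Speed limits (rad/s): [1.89, 1.89, 2.39, 2.39, 3.01, 3.01, 3.01].

## Interface

Orientations are given as [roll, pitch, yaw] about the fixed x, y, z axes, in that order (R = Rz(yaw) Ry(pitch) Rx(roll)).
In Python, from station import observe, capture, calibration, hand_in, hold_point_z gives the robot as it stands.
- The arm moves only by the tool move_arm, never from a script. Its argument "motion" is a list of rows, each a list of 3 entries, a list of its own where there are three numbers: the opening, from -1 (shut) to 1 (fully open), so that 0 is half open, then the shift along the tool's x, y, z in units of 40 mm (1.0 is 40 mm), then the turn, a rotation vector about the tool's x, y, z in units of 6 degrees (1.0 is 6 degrees). In form: [[grip, [dx, dy, dz], [rx, ry, rz]], ...]. A call has 1 to 8 rows; each row is the pose to reach, as a shift and turn from the pose commanded when the call began, along the tool's axes at that moment; what a row does not reach only later rows make up. A row lasts 1/12 s, in which the tool goes at most 41.7 mm and 7.16 degrees, less where a joint would pass 70% of its speed; a pose out of reach is approached as far as the arm can. A call with a gripper value outside its range is refused whole. The fingers move at their own pace and stop on an object; the grip force is fixed at half the most. Time passes only in rows, so rows that repeat a pose let the fingers close. It gives the time, the measured TCP pose, the force, the opening and the grip force at its end, in the units of the state.
- observe(): the state, without advancing time (a new reading comes with each control period).
- capture(name): name is "side" or "top"; returns the picture (480x640x3 uint8, red, green, blue); there is no depth.
- calibration(name): a dict with "fx", "fy", "cx", "cy" (pixels), "cam_to_world" (4x4, takes a point from camera to world coordinates). Camera axes: x right, y down, z forward; pixel columns grow to the right and rows downward; lengths in mm; the calibration is good to about 2 mm. A picture is of the moment at which its call begins. calibration takes no time and is no camera call.
- hand_in(): hands the job in; it is judged then, once.
The state is a dict: "time": time; "joint_pos": joint angles; "qd": joint speeds; "joint_efforts": joint torques, N m; "tool_pos": TCP position; "tool_rot": TCP orientation; "ft_force": force on the tool from outside, world axes, zero at the start; "torque": the same for the moment, N m; "finger_gap": opening from 0.0 (shut) to 1.0 (fully open); "grip_force": force on a finger pad.
Only numpy, scipy, OpenCV 4.12 (cv2) and the standard library are available. Lean on these libraries where they do the work, as an engineer would, in place of code of your own. Each camera call takes 0.05 s, during which the arm holds its last target. There are 200 camera calls.

## Working session

There is one attempt and no reset: what is moved stays moved. The work goes in short steps, Python scripts to look and compute and a tool call to move; the robot and the scene stay as the last step left them, time stands still between calls to the robot, and variables do not carry over. Pictures are saved under pics/ and viewed, at most 10 in all, crops included, and the job is handed in when it is done.

Besides the shell and the picture viewer there is one more tool, called after "Request:" by a JSON object that holds its "method" and its "body", one argument or row to a line. move_arm: Moves the arm, as the interface text tells. Its arguments: {"type":"object","properties":{"motion":{"type":"array"}},"required":["motion"]}

```bash
mkdir -p pics
python3 - <<'E'
from station import *
import cv2
for n in("side","top"):
    cv2.imwrite(f"pics/{n}0.png",capture(n)[:,:,::-1]); c=calibration(n); print(n,c)
s=observe();print(s,hold_point_z)
E
```

```text
side {'fx': 612.2815150745884, 'fy': 612.2815150745884, 'cx': 317.51889110453925, 'cy': 233.19642946121593, 'cam_to_world': array([[ 8.72880185e-01, -2.55957591e-01,  4.15410513e-01,
        -1.40490859e+02],
       [-4.87416450e-01, -4.96628912e-01,  7.18181682e-01,
        -1.01040042e+03],
       [ 2.24808184e-02, -8.29364477e-01, -5.58255477e-01,
         9.37806901e+02],
       [ 0.00000000e+00,  0.00000000e+00,  0.00000000e+00,
         1.00000000e+00]])}
top {'fx': 514.3595406665773, 'fy': 514.3595406665773, 'cx': 308.46371288078467, 'cy': 237.917901869864, 'cam_to_world': array([[-1.73057045e-02, -9.87570532e-01,  1.56220859e-01,
         3.05568925e+02],
       [-9.99706613e-01,  1.97389769e-02,  1.40378476e-02,
         7.02893165e+01],
       [-1.69470046e-02, -1.55932091e-01, -9.87622388e-01,
         1.19742905e+03],
       [ 0.00000000e+00,  0.00000000e+00,  0.00000000e+00,
         1.00000000e+00]])}
{'time': 0.1, 'joint_pos': array([ 1.08150572,  0.41791638, -0.01025601,  1.61413166,  0.00472058,
        1.11068077, -0.05301744]), 'qd': array([ 0.00083001, -0.0005282 , -0.00231172, -0.00083758,  0.00039292,
       -0.00154969,  0.00016939]), 'joint_efforts': array([ 2.40329508e-03, -8.65830231e+01,  6.81000240e-01, -4.35643673e+01,
        1.92455202e-02,  4.88721140e-03, -7.38060612e-05]), 'tool_pos': array([ 270.4337461 , -563.11194701,  230.71430602]), 'tool_rot': array([-3.14048532e+00,  1.23747318e-04,  4.47747488e-01]), 'ft_force': array([-0.10738184, -0.12575897, -0.0335754 ]), 'torque': array([-0.01816735, -0.04350731, -0.02301796]), 'grip_force': 0.0, 'finger_gap': 0.996404659179653} 18.700000000000003
```

View pics/top0.png

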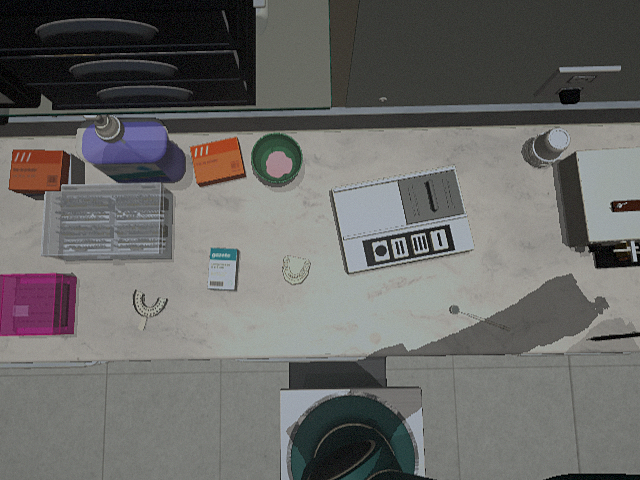

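View pics/side0.png

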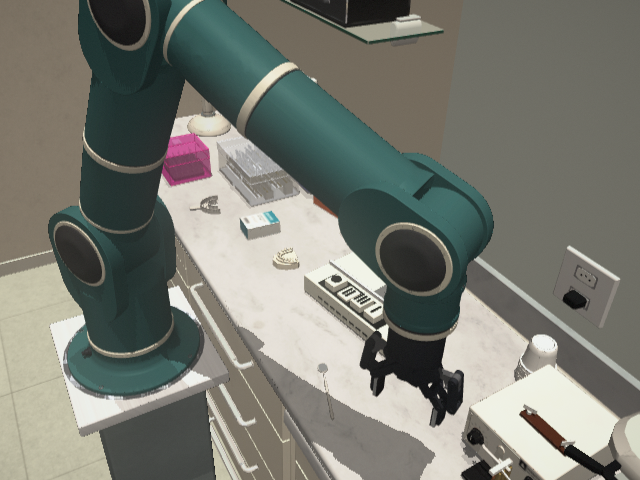

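The top view shows the disc key at about (382,250), then two bars (400,246), three bars (420,243) and one bar (440,239). The shutter rib is at (432,195), the cast at (296,269), the gauze at (223,269) and the mirror at (455,310). In the side view the cast is at (286,258), and the arm hides the right side of the box.

```bash
python3 - <<'E'
import cv2,numpy as np
t=cv2.imread("pics/top0.png");s=cv2.imread("pics/side0.png")
a=cv2.resize(t[155:285,320:480],None,fx=5,fy=2.5*2*0.5*1,interpolation=cv2.INTER_CUBIC) if 0 else cv2.resize(t[160:280,325:480],(465*1,360),interpolation=cv2.INTER_CUBIC)
b=cv2.resize(t[245:290,270:320],(335,301),interpolation=cv2.INTER_CUBIC)
c=cv2.resize(s[235:345,260:400],(465,365-125),interpolation=cv2.INTER_CUBIC) if 0 else cv2.resize(s[240:320,262:390],(465,240*1),interpolation=cv2.INTER_CUBIC)
d=cv2.resize(s[240:275,265:305],(335,299-0),interpolation=cv2.INTER_CUBIC)
o=np.zeros((600,800,3),np.uint8);o[:360,:465]=a;o[360:600,:465]=c;o[:301,465:]=b;o[301:600,465:]=d
cv2.imwrite("pics/z0.png",o)
E
cat > h.py <<'E'
import numpy as np,cv2
from station import *
def ray(n,u,v):
    c=calibration(n);M=c["cam_to_world"];d=M[:3,:3]@np.array([(u-c["cx"])/c["fx"],(v-c["cy"])/c["fy"],1.]);return M[:3,3],d
def onz(n,u,v,z):
    o,d=ray(n,u,v);return o+d*(z-o[2])/d[2]
def proj(n,p):
    c=calibration(n);M=c["cam_to_world"];q=M[:3,:3].T@(np.array(p)-M[:3,3]);return c["fx"]*q[0]/q[2]+c["cx"],c["fy"]*q[1]/q[2]+c["cy"]
def tri(a,b):
    (o,d),(p,e)=ray("top",*a),ray("side",*b);x,r,_,_=np.linalg.lstsq(np.c_[d,-e],p-o,rcond=None)
    A,B=o+d*x[0],p+e*x[1];return (A+B)/2,np.linalg.norm(A-B)
E
```

```text
(no output)
```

View pics/z0.png

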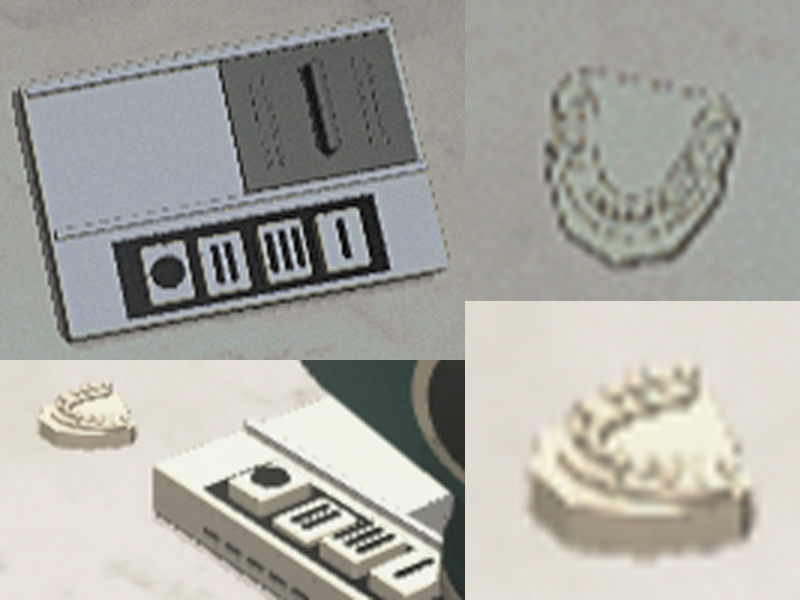

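The crops confirm the key order from the left: disc, two bars, three bars, one bar. I'll fit the box pose from these points and segment the cast next.

Run:
```python
from h import *
P={}
q=lambda x,y:(325+x/3-.33,160+y/3-.33)
pts=[(q(167,272),75,(-66,66)),(q(224,262),64,(-66,22)),(q(287,250),75,(-66,-22)),(q(343,239),75,(-66,-66)),
 (q(23,92),50,(100,145)),(q(390,18),50,(100,-145)),(q(447,266),50,(-100,-145)),(q(72,338),50,(-100,145))]
W=np.array([onz("top",*p,z)[:2] for p,z,_ in pts]);B=np.array([b for *_,b in pts],float)
mw,mb=W.mean(0),B.mean(0);H=(B-mb).T@(W-mw);th=np.arctan2(H[0,1]-H[1,0],H[0,0]+H[1,1])
R=np.array([[np.cos(th),-np.sin(th)],[np.sin(th),np.cos(th)]]);o=mw-R@mb
print("box",o,th);print((W-(B@R.T+o)).round(1))
print("disc tri",tri(q(167,272),(262+270/3.633,240+116/3)))
print("two/one tri",tri(q(224,262),(262+315/3.633,240+154/3)),tri(q(343,239),(262+413/3.633,240+208/3)))
for n,b in dict(stop=(-66,66),two=(-66,22),three=(-66,-22),one=(-66,-66),rib=(34,-72),chamber=(34,-72),ribopen=(34,60)).items(): print(n,R@np.array(b,float)+o)
for n,r in(("top",(272,246,316,290)),("side",(266,240,304,274))):
    im=cv2.imread(f"pics/{n}0.png");m=np.zeros(im.shape[:2],np.uint8)
    x0,y0,x1,y1=r;pad=25
    sub=cv2.resize(im[y0-pad:y1+pad,x0-pad:x1+pad],None,fx=4,fy=4,interpolation=cv2.INTER_CUBIC);m=np.zeros(sub.shape[:2],np.uint8)
    cv2.grabCut(sub,m,(pad*4+12,pad*4+12,(x1-x0)*4-24,(y1-y0)*4-24),np.zeros((1,65)),np.zeros((1,65)),6,cv2.GC_INIT_WITH_RECT)
    f=((m==1)|(m==3)).astype(np.uint8);cs,_=cv2.findContours(f,0,2);c=max(cs,key=cv2.contourArea)
    px=c[:,0]/4.+[x0-pad,y0-pad]-.375
    np.save(n+"_c.npy",px)
    w=np.array([onz(n,*p,10)[:2] for p in px],np.float32);print(n,px.min(0),px.max(0),cv2.minAreaRect(w),w.min(0),w.max(0))
    cv2.drawContours(sub,[c],-1,(0,0,255),1);cv2.imwrite(f"pics/c_{n}.png",sub[60:-60,60:-60])
    if n=="top":
        for a in range(-40,50,10):
            u=np.array([np.cos(np.radians(a)),np.sin(np.radians(a))]);v=np.array([-u[1],u[0]]);A=w@u;C=w@v
            print(a,"ext",(A.max()-A.min()).round(),(C.max()-C.min()).round(),"ctr",(u*(A.max()+A.min())/2+v*(C.max()+C.min())/2).round(1), "width at slices",[(k,(C[abs(A-A.min()-k)<3].min()-C.min()).round(),(C[abs(A-A.min()-k)<3].max()-C.min()).round()) for k in(15,25,35,45,55)] if a in(-30,-20,-10,0) else"")
a,b=[cv2.imread(f"pics/c_{n}.png") for n in("top","side")];h=max(a.shape[0],b.shape[0])
pd=lambda i:cv2.copyMakeBorder(i,0,h-i.shape[0],0,0,0)
cv2.imwrite("pics/c.png",np.hstack([pd(a),pd(b)]))
```

```text
box [ 527.79399411 -126.0437502 ] 0.1704752353371098
[[ 0.8  1.1]
 [ 1.4  0.7]
 [ 0.4 -0.5]
 [ 0.3  1.5]
 [-5.5 -3.8]
 [-2.5 -0.4]
 [ 2.2  3. ]
 [ 2.9 -1.7]]
disc tri (array([454.22186875, -72.52303201,  66.50878166]), np.float64(1.6488774805607689))
two/one tri (array([ 461.73508417, -116.04848255,   57.87896249]), np.float64(1.0368151534173324)) (array([ 476.06957794, -203.21884468,   65.74500293]), np.float64(1.0101877524463578))
stop [451.55376617 -72.19741659]
two [ 459.01839761 -115.55960377]
three [ 466.48302906 -158.92179096]
one [ 473.9476605  -202.28397814]
rib [ 573.51599021 -191.2319322 ]
chamber [ 573.51599021 -191.2319322 ]
ribopen [551.12209587 -61.14537065]
top [281.375 254.625] [310.625 284.875] ((417.738037109375, 120.55865478515625), (67.16876220703125, 68.37138366699219), 77.3356704711914) [384.44595  83.14765] [455.04205 151.25887]
-40 ext 74.0 71.0 ctr [423.9 121.1] width at slices 
-30 ext 72.0 71.0 ctr [422.  121.7] width at slices [(15, np.float64(5.0), np.float64(58.0)), (25, np.float64(2.0), np.float64(64.0)), (35, np.float64(1.0), np.float64(64.0)), (45, np.float64(70.0), np.float64(71.0)), (55, np.float64(4.0), np.float64(69.0))]
-20 ext 70.0 69.0 ctr [419.2 121.5] width at slices [(15, np.float64(7.0), np.float64(56.0)), (25, np.float64(2.0), np.float64(5.0)), (35, np.float64(0.0), np.float64(66.0)), (45, np.float64(2.0), np.float64(3.0)), (55, np.float64(3.0), np.float64(68.0))]Traceback (most recent call last):
  File "<stdin>", line 26, in <module>
    return umr_minimum(a, axis, None, out, keepdims, initial, where)
ValueError: zero-size array to reduction operation minimum which has no identity
```

Request:
{"method": "move_arm", "body": {
  "motion": [
    [-1,[9.43,-9.09,0],[0,0,2.65]],
    [-1,[9.43,-9.09,0],[0,0,2.65]],
    [-1,[9.43,-9.09,0],[0,0,2.65]],
    [-1,[9.43,-9.09,0],[0,0,2.65]],
    [-1,[9.43,-9.09,0],[0,0,2.65]],
    [-1,[9.43,-9.09,0],[0,0,2.65]],
    [-1,[9.43,-9.09,0],[0,0,2.65]],
    [-1,[9.43,-9.09,0],[0,0,2.65]]
  ]
}}

```text
time: 0.77
tool_pos: [386.5, -249.9, 231.2]
tool_rot: [3.142, 0.0, 0.17]
ft_force: [2.6, 1.1, -0.8]
finger_gap: 0.001
grip_force: 0.0
```

```bash
cat >> h.py <<'E'
from scipy.spatial.transform import Rotation as Ro
def to(x,y,z,yaw):
    s=observe();R=Ro.from_euler("xyz",s["tool_rot"]);T=Ro.from_euler("xyz",[np.pi,0,yaw])
    print("t",s["time"],s["tool_pos"].round(1),s["tool_rot"].round(3),"F",s["ft_force"].round(1),"gap",round(s["finger_gap"],3),"| shift",(R.inv().apply(np.array([x,y,z])-s["tool_pos"])/40).round(3),"turn",(np.degrees((R.inv()*T).as_rotvec())/6).round(3))
E
python3 -c "
from h import *
to(453,-72,100,.17)"
```

```text
t 0.7667 [ 386.5 -249.9  231.2] [3.142 0.    0.17 ] F [ 2.6  1.1 -0.8] gap 0.001 | shift [ 2.393 -4.102  3.28 ] turn [0.001 0.002 0.002]
```

Request:
{"method": "move_arm", "body": {
  "motion": [
    [-1,[2.39,-4.1,0],[0,0,0]],
    [-1,[2.39,-4.1,0],[0,0,0]],
    [-1,[2.39,-4.1,0],[0,0,0]],
    [-1,[2.39,-4.1,0],[0,0,0]],
    [-1,[2.39,-4.1,3.28],[0,0,0]],
    [-1,[2.39,-4.1,3.28],[0,0,0]],
    [-1,[2.39,-4.1,3.28],[0,0,0]],
    [-1,[2.39,-4.1,3.28],[0,0,0]]
  ]
}}

```text
time: 1.43
tool_pos: [450.0, -72.5, 95.2]
tool_rot: [-3.138, 0.007, 0.172]
ft_force: [-1.9, 0.9, -1.0]
finger_gap: -0.002
grip_force: 0.0
```

```bash
python3 -c "
from h import *
to(453,-72,60,.17)
for n in('top','side'): cv2.imwrite(f'pics/{n}1.png',capture(n)[:,:,::-1])
s=observe();print(s['tool_pos'],proj('side',s['tool_pos']),proj('top',s['tool_pos']))
a=cv2.imread('pics/side1.png')[220:340,240:400];cv2.imwrite('pics/s1.png',cv2.resize(a,(800,600),interpolation=cv2.INTER_CUBIC))"
```

```text
t 1.4333 [450.  -72.5  95.2] [-3.138  0.007  0.172] F [-1.9  0.9 -1. ] gap -0.002 | shift [0.081 0.003 0.879] turn [-0.03   0.063  0.018]
[451.85909656 -73.74018003  99.18864505] (np.float64(335.9078166818124), np.float64(267.9536653696111)) (np.float64(382.9402664997452), np.float64(249.05492878947405))
```

View pics/s1.png

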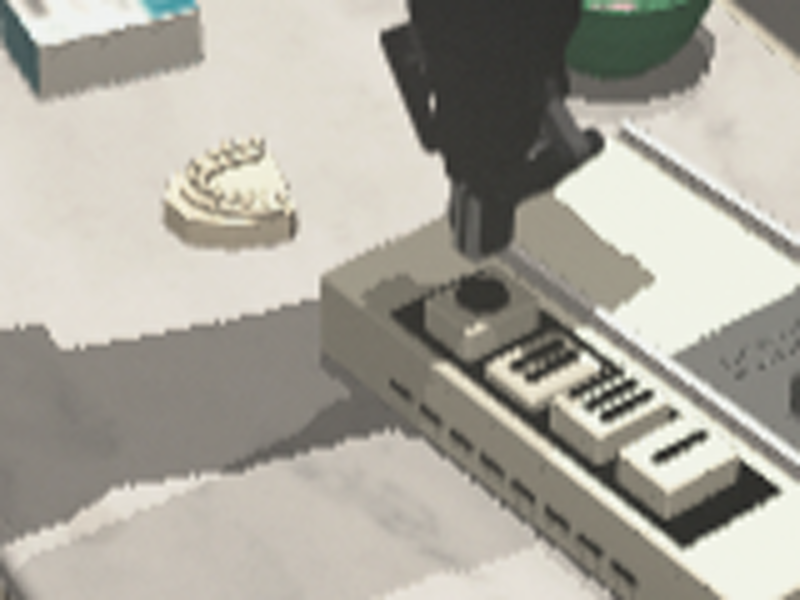

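The side crop shows the shut fingertips at (485,250), straight above the disc at (480,293). The cast is clear at (230,195), and the two-bar key sits low.

Request:
{"method": "move_arm", "body": {
  "motion": [
    [-1,[0.02,0,0.5],[0,0,0]],
    [-1,[0.02,0,0.7],[0,0,0]],
    [-1,[0.02,0,0.85],[0,0,0]],
    [-1,[0.02,0,0.95],[0,0,0]],
    [-1,[0.02,0,0.95],[0,0,0]],
    [-1,[0.02,0,0.95],[0,0,0]],
    [-1,[0.02,0,0.95],[0,0,0]]
  ]
}}

```text
time: 2.12
tool_pos: [453.9, -74.1, 62.8]
tool_rot: [3.141, -0.001, 0.17]
ft_force: [-0.4, 0.2, 0.9]
finger_gap: 0.001
grip_force: 0.3
```

Request:
{"method": "move_arm", "body": {
  "motion": [
    [-1,[0,0,0.05],[0,0,0]],
    [-1,[0,0,0.05],[0,0,0]],
    [-1,[0,0,0.05],[0,0,0]],
    [-1,[0,0,0.05],[0,0,0]]
  ]
}}

```text
time: 2.45
tool_pos: [453.8, -74.0, 60.2]
tool_rot: [3.142, -0.0, 0.17]
ft_force: [0.9, -0.4, 1.6]
finger_gap: -0.006
grip_force: 0.6
```

Request:
{"method": "move_arm", "body": {
  "motion": [
    [-1,[0,0,0.06],[0,0,0]],
    [-1,[0,0,0.06],[0,0,0]],
    [-1,[0,0,0.06],[0,0,0]],
    [-1,[0,0,0.06],[0,0,0]]
  ]
}}

```text
time: 2.78
tool_pos: [453.8, -74.0, 57.9]
tool_rot: [3.141, -0.0, 0.17]
ft_force: [-1.3, -0.3, 9.7]
finger_gap: 0.001
grip_force: 4.8
```

Request:
{"method": "move_arm", "body": {
  "motion": [
    [0.2,[0,0,-1],[0,0,0]],
    [0.2,[0,0,-2],[0,0,0]],
    [0.2,[0,0,-2.5],[0,0,0]],
    [0.2,[0,0,-2.5],[0,0,0]]
  ]
}}

```text
time: 3.12
tool_pos: [455.5, -74.2, 161.6]
tool_rot: [3.139, -0.005, 0.17]
ft_force: [0.6, -0.0, 0.6]
finger_gap: 0.562
grip_force: 0.0
```

```bash
python3 -c "
from h import *
to(573.5,-191.2,150,.17)
for n in('top','side'): cv2.imwrite(f'pics/{n}2.png',capture(n)[:,:,::-1])
a=cv2.imread('pics/side2.png')[240:350,300:446];b=cv2.imread('pics/top2.png')[160:280,325:480]
cv2.imwrite('pics/k2.png',np.vstack([cv2.resize(a,(440,330),interpolation=2),cv2.resize(b,(440,270),interpolation=2)]))"
```

```text
t 3.1167 [455.5 -74.2 161.6] [ 3.139 -0.005  0.17 ] F [ 0.6 -0.   0.6] gap 0.562 | shift [2.41  3.383 0.309] turn [ 0.021 -0.052  0.002]
```

View pics/k2.png

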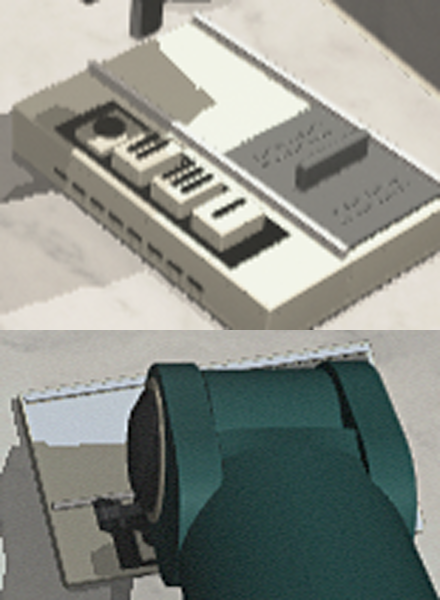

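The side view shows the disc key down and all bar keys up. The rib's top centre is at about pixel (410,290).

```bash
python3 -c "
from h import *
print(tri((430.7,194.7),(410.2,289.7)), onz('side',410.2,289.7,81), onz('top',430.7,194.7,81),proj('side',(573.5,-191.2,81)),proj('top',(573.5,-191.2,81)))
t=np.load('top_c.npy');s=observe()
to(573.5,-191.2,150,.17)"
```

```text
(array([ 576.95115297, -189.27207637,   71.81048906]), np.float64(2.082845868424119)) [ 570.47515892 -198.12902331   81.        ] [ 573.7801019 -186.6405089   81.       ] (np.float64(409.4452481235361), np.float64(287.54839351153294)) (np.float64(432.7689023651842), np.float64(194.78006061906703))
t 3.2167 [453.8 -74.1 158. ] [ 3.141e+00 -1.000e-03  1.700e-01] F [-0.1  0.5 -1.3] gap 0.603 | shift [2.454 3.392 0.205] turn [ 0.006 -0.01   0.001]
```

Request:
{"method": "move_arm", "body": {
  "motion": [
    [0.2,[2.45,3.39,0],[0,0,0]],
    [0.2,[2.45,3.39,0],[0,0,0]],
    [0.2,[2.45,3.39,0],[0,0,0]],
    [0.2,[2.45,3.39,0],[0,0,0]],
    [0.2,[2.45,3.39,0],[0,0,0]],
    [0.2,[2.45,3.39,0],[0,0,0]],
    [0.2,[2.45,3.39,0.2],[0,0,0]],
    [0.2,[2.45,3.39,0.2],[0,0,0]]
  ]
}}

```text
time: 3.88
tool_pos: [571.8, -189.7, 147.4]
tool_rot: [-3.14, 0.003, 0.171]
ft_force: [-0.5, 0.6, -0.2]
finger_gap: 0.597
grip_force: 0.0
```

Request:
{"method": "move_arm", "body": {
  "motion": [
    [0.2,[0,0,0.8],[0,0,0]],
    [0.2,[0,0,1.5],[0,0,0]],
    [0.2,[0,0,2.0],[0,0,0]],
    [0.2,[0,0,2.15],[0,0,0]],
    [0.2,[0,0,2.15],[0,0,0]],
    [0.2,[0,0,2.15],[0,0,0]]
  ]
}}

```text
time: 4.38
tool_pos: [573.4, -190.5, 64.5]
tool_rot: [3.142, -0.0, 0.171]
ft_force: [0.5, -0.1, 0.2]
finger_gap: 0.6
grip_force: 0.0
```

Request:
{"method": "move_arm", "body": {
  "motion": [
    [-1,[0,0,0],[0,0,0]],
    [-1,[0,0,0],[0,0,0]],
    [-1,[0,0,0],[0,0,0]],
    [-1,[0,0,0],[0,0,0]],
    [-1,[0,0,0],[0,0,0]],
    [-1,[0,0,0],[0,0,0]]
  ]
}}

```text
time: 4.88
tool_pos: [573.6, -191.2, 64.7]
tool_rot: [3.141, -0.001, 0.17]
ft_force: [-2.8, 0.5, 9.6]
finger_gap: 0.102
grip_force: 59.2
```

Request:
{"method": "move_arm", "body": {
  "motion": [
    [-1,[0,-0.4,0],[0,0,0]],
    [-1,[0,-0.9,0],[0,0,0]],
    [-1,[0,-1.4,0],[0,0,0]],
    [-1,[0,-1.9,0],[0,0,0]],
    [-1,[0,-2.4,0],[0,0,0]],
    [-1,[0,-2.9,0],[0,0,0]],
    [-1,[0,-3.29,0],[0,0,0]],
    [-1,[0,-3.29,0],[0,0,0]]
  ]
}}

```text
time: 5.55
tool_pos: [551.7, -62.1, 65.0]
tool_rot: [3.138, -0.002, 0.17]
ft_force: [-2.0, -1.8, 12.3]
finger_gap: 0.097
grip_force: 63.0
```

Request:
{"method": "move_arm", "body": {
  "motion": [
    [-1,[0,0,0],[0,0,0]],
    [-1,[0,0,0],[0,0,0]],
    [-1,[0,0,0],[0,0,0]]
  ]
}}

```text
time: 5.8
tool_pos: [551.7, -61.8, 65.0]
tool_rot: [3.141, -0.002, 0.17]
ft_force: [-4.5, -0.9, 15.7]
finger_gap: 0.102
grip_force: 63.4
```

Request:
{"method": "move_arm", "body": {
  "motion": [
    [0,[0,0,0],[0,0,0]],
    [0,[0,0,0],[0,0,0]],
    [0,[0,0,0],[0,0,0]],
    [0,[0,0,-0.8],[0,0,0]],
    [0,[0,0,-1.8],[0,0,0]],
    [0,[0,0,-2.5],[0,0,0]],
    [0,[0,0,-2.5],[0,0,0]],
    [0,[0,0,-2.5],[0,0,0]]
  ]
}}

```text
time: 6.47
tool_pos: [551.6, -61.4, 165.2]
tool_rot: [3.141, -0.003, 0.17]
ft_force: [-1.3, 0.1, -0.1]
finger_gap: 0.498
grip_force: 0.0
```

Run:
```python
from h import *
to(420,121,150,-.2)
for n in('top','side'): cv2.imwrite(f'pics/{n}3.png',capture(n)[:,:,::-1])
def grab(n,r,f):
    im=cv2.imread(f);x0,y0,x1,y1=r;pad=12;k=6
    sub=cv2.resize(im[y0-pad:y1+pad,x0-pad:x1+pad],None,fx=k,fy=k,interpolation=cv2.INTER_CUBIC);m=np.zeros(sub.shape[:2],np.uint8)
    cv2.grabCut(sub,m,(pad*k,pad*k,(x1-x0)*k,(y1-y0)*k),np.zeros((1,65)),np.zeros((1,65)),6,cv2.GC_INIT_WITH_RECT)
    c=max(cv2.findContours(((m==1)|(m==3)).astype(np.uint8),0,2)[0],key=cv2.contourArea)
    cv2.drawContours(sub,[c],-1,(0,0,255),1);return c[:,0]/k+[x0-pad,y0-pad]-.4,sub
ct,a=grab("top",(277,250,315,290),"pics/top0.png");cs,b=grab("side",(268,243,304,274),"pics/side2.png")
w=cv2.convexHull(np.array([onz("top",*p,12)[:2] for p in ct],np.float32));print("rect",cv2.minAreaRect(w))
(v)=np.array([onz("side",*p,0)[:2] for p in cs]);print("side on z=0: x",v.min(0),v.max(0))
h=max(a.shape[0],b.shape[0]);pd=lambda i:cv2.copyMakeBorder(i,0,h-i.shape[0],0,0,0)
cv2.imwrite("pics/c.png",np.hstack([pd(a),pd(b)]));print(a.shape,b.shape)
c=calibration("top");im=cv2.imread('pics/side3.png')[240:350,300:446]
```

```text
t 6.4667 [551.6 -61.4 165.2] [ 3.141e+00 -3.000e-03  1.700e-01] F [-1.3  0.1 -0.1] gap 0.498 | shift [-2.472 -5.052  0.369] turn [ 0.004 -0.028  3.535]
rect ((417.37371826171875, 120.60428619384766), (67.37521362304688, 69.16960906982422), 76.90933990478516)
side on z=0: x [385.90820923  81.87141644] [464.65135782 175.86039728]
(384, 372, 3) (330, 360, 3)
```

View pics/c.png

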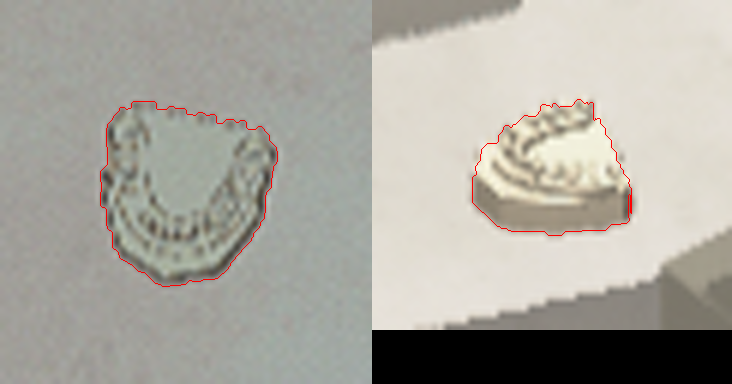

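The contours are clean: the heel edge runs (130,103)–(262,128) and the front tip is at (170,285) in the top crop. Next I'll work out the grasp point, yaw and a height check.

Run:
```python
from h import *
T=lambda x,y:(277-12+x/6-.4,250-12+y/6-.4)
S=lambda x,y:(268-12+(x-372)/6-.4,243-12+y/6-.4)
g=onz("top",*T(188.4,188.4),12);c=onz("top",*T(186,201),12)
d=onz("top",*T(262,128),20)-onz("top",*T(130,103),20);yaw=np.arctan2(d[1],d[0])+np.pi/2
print("grasp",g,"centre",c,"yaw",yaw,"heel len",np.linalg.norm(d))
print("heights: left heel tooth",tri(T(140,103),S(590,102)),"right heel",tri(T(276,152),S(630,190)),"tip base",tri(T(170,284),S(474,203)))
to(g[0],g[1],120,yaw)
```

```text
grasp [420.89930529 117.2184285   12.        ] centre [416.05040908 118.20901708  12.        ] yaw -0.20743541347816308 heel len 51.70669719770748
heights: left heel tooth (array([450.44192295, 135.8224967 ,  24.65607072]), np.float64(5.142094540815314)) right heel (array([436.045565  ,  82.15778589,  17.26084832]), np.float64(4.936143306831308)) tip base (array([385.83555625, 125.03260039,  -0.44131932]), np.float64(1.6226911079915263))
t 6.5667 [550.5 -61.3 163. ] [-3.141e+00  1.000e-03  1.700e-01] F [-0.5  0.2 -0.6] gap 0.502 | shift [-2.435 -4.948  1.08 ] turn [-1.000e-03  9.000e-03  3.606e+00]
```

Request:
{"method": "move_arm", "body": {
  "motion": [
    [1,[-2.43,-4.95,0],[0,0,3.6]],
    [1,[-2.43,-4.95,0],[0,0,3.6]],
    [1,[-2.43,-4.95,0],[0,0,3.6]],
    [1,[-2.43,-4.95,0],[0,0,3.6]],
    [1,[-2.43,-4.95,0],[0,0,3.6]],
    [1,[-2.43,-4.95,0],[0,0,3.6]],
    [1,[-2.43,-4.95,0],[0,0,3.6]],
    [1,[-2.43,-4.95,1.6],[0,0,3.6]]
  ]
}}

```text
time: 7.23
tool_pos: [424.3, 119.0, 125.9]
tool_rot: [-3.138, -0.008, -0.205]
ft_force: [4.2, 0.1, -0.2]
finger_gap: 1.0
grip_force: 0.0
```

Request:
{"method": "move_arm", "body": {
  "motion": [
    [1,[0,0,1],[0,0,0]],
    [1,[0,0,1],[0,0,0]],
    [1,[0,0,1],[0,0,0]]
  ]
}}

```text
time: 7.48
tool_pos: [420.2, 116.8, 80.8]
tool_rot: [3.14, 0.005, -0.207]
ft_force: [1.0, 0.1, 0.7]
finger_gap: 0.997
grip_force: 0.0
```

```bash
python3 -c "
from h import *
to(420.5,117.5,2,-.2)"
```

```text
t 7.4833 [420.2 116.8  80.8] [ 3.14   0.005 -0.207] F [1.  0.1 0.7] gap 0.997 | shift [ 0.015 -0.022  1.97 ] turn [ 0.019  0.049 -0.064]
```

Request:
{"method": "move_arm", "body": {
  "motion": [
    [1,[0,0,0.7],[0,0,0]],
    [1,[0,0,1.3],[0,0,0]],
    [1,[0,0,1.7],[0,0,0]],
    [1,[0,0,1.88],[0,0,0]],
    [1,[0,0,1.92],[0,0,0]],
    [1,[0,0,1.92],[0,0,0]],
    [1,[0,0,1.92],[0,0,0]]
  ]
}}

```text
time: 8.07
tool_pos: [422.5, 117.5, 6.7]
tool_rot: [-3.141, -0.002, -0.207]
ft_force: [0.0, 0.6, 1.2]
finger_gap: 1.001
grip_force: 0.0
```

Request:
{"method": "move_arm", "body": {
  "motion": [
    [1,[0,0,0.13],[0,0,0]],
    [1,[0,0,0.13],[0,0,0]],
    [-1,[0,0,0.13],[0,0,0]],
    [-1,[0,0,0.13],[0,0,0]],
    [-1,[0,0,0.13],[0,0,0]],
    [-1,[0,0,0.13],[0,0,0]],
    [-1,[0,0,0.13],[0,0,0]],
    [-1,[0,0,0.13],[0,0,0]]
  ]
}}

```text
time: 8.73
tool_pos: [421.7, 117.5, 0.6]
tool_rot: [-3.141, -0.0, -0.207]
ft_force: [-5.8, 0.2, 17.3]
finger_gap: 0.685
grip_force: 60.7
```

Request:
{"method": "move_arm", "body": {
  "motion": [
    [-1,[0,0,-0.3],[0,0,0]],
    [-1,[0,0,-0.8],[0,0,0]],
    [-1,[0,0,-1.5],[0,0,0]],
    [-1,[0,0,-2.5],[0,0,0]],
    [-1,[0,0,-3.2],[0,0,0]],
    [-1,[0,0,-3.2],[0,0,0]],
    [-1,[0,0,-3.2],[0,0,0]],
    [-1,[0,0,-3.2],[0,0,0]]
  ]
}}

```text
time: 9.4
tool_pos: [421.2, 117.2, 127.6]
tool_rot: [3.141, 0.0, -0.207]
ft_force: [-0.1, -0.6, -1.1]
finger_gap: 0.678
grip_force: 66.3
```

```bash
python3 -c "
from h import *
to(573.5,-191.2,130,.17)
for n in('top','side'): cv2.imwrite(f'pics/{n}4.png',capture(n)[:,:,::-1])
a=cv2.imread('pics/side4.png')[170:350,240:460];b=cv2.imread('pics/top4.png')[160:290,260:480]
cv2.imwrite('pics/k4.png',np.vstack([cv2.resize(a,(440,330),interpolation=2),cv2.resize(b,(440,270),interpolation=2)]))"
```

```text
t 9.4 [421.2 117.2 127.6] [ 3.141  0.    -0.207] F [-0.1 -0.6 -1.1] gap 0.678 | shift [ 5.309  6.763 -0.059] turn [ 2.000e-03  4.000e-03 -3.598e+00]
```

View pics/k4.png

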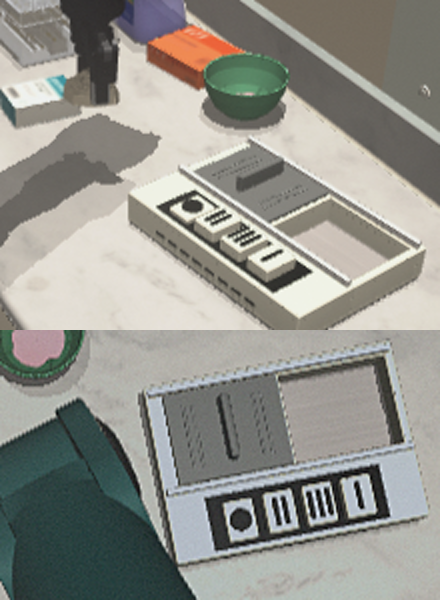

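The cast is held off the worktop. The shutter is fully open, the chamber at about (345,410) in the lower crop is empty, and the disc key is down.

Request:
{"method": "move_arm", "body": {
  "motion": [
    [-1,[5.43,6.72,0],[0,0,-3.6]],
    [-1,[5.43,6.72,0],[0,0,-3.6]],
    [-1,[5.43,6.72,0],[0,0,-3.6]],
    [-1,[5.43,6.72,0],[0,0,-3.6]],
    [-1,[5.43,6.72,0],[0,0,-3.6]],
    [-1,[5.43,6.72,0],[0,0,-3.6]],
    [-1,[5.43,6.72,0],[0,0,-3.6]],
    [-1,[5.43,6.72,0],[0,0,-3.6]]
  ]
}}

```text
time: 10.17
tool_pos: [564.3, -163.4, 126.5]
tool_rot: [-3.141, 0.002, 0.17]
ft_force: [0.1, 1.6, -0.1]
finger_gap: 0.68
grip_force: 66.3
```

```bash
python3 -c "
from h import *
to(578.4,-190.3,80,.17)"
```

```text
t 10.1667 [ 564.3 -163.4  126.5] [-3.141e+00  2.000e-03  1.700e-01] F [ 0.1  1.6 -0.1] gap 0.68 | shift [0.237 0.723 1.161] turn [-0.009  0.021  0.004]
```

Request:
{"method": "move_arm", "body": {
  "motion": [
    [-1,[0.2,0.6,0],[0,0,0]],
    [-1,[0.2,0.6,0],[0,0,0]],
    [-1,[0.2,0.6,0.8],[0,0,0]],
    [-1,[0.2,0.6,1.0],[0,0,0]],
    [-1,[0.2,0.6,1.0],[0,0,0]],
    [-1,[0.2,0.6,1.0],[0,0,0]]
  ]
}}

```text
time: 10.67
tool_pos: [575.8, -183.1, 87.5]
tool_rot: [-3.14, 0.002, 0.171]
ft_force: [0.1, 0.6, -0.7]
finger_gap: 0.681
grip_force: 66.3
```

```bash
python3 -c "
from h import *
to(578.4,-190.3,14,.17)"
```

```text
t 10.6667 [ 575.8 -183.1   87.5] [-3.14e+00  2.00e-03  1.71e-01] F [ 0.1  0.6 -0.7] gap 0.681 | shift [0.037 0.19  1.836] turn [-0.012  0.019  0.01 ]
```

Correct laterally, then go down in two stages. The cast bottomed at TCP z = 0.6 on the worktop, so it should touch the floor at about 12.6.

Request:
{"method": "move_arm", "body": {
  "motion": [
    [-1,[0.04,0.19,0],[0,0,0]],
    [-1,[0.04,0.19,0.2],[0,0,0]],
    [-1,[0.04,0.19,0.6],[0,0,0]],
    [-1,[0.04,0.19,1.0],[0,0,0]],
    [-1,[0.04,0.19,1.3],[0,0,0]],
    [-1,[0.04,0.19,1.5],[0,0,0]],
    [-1,[0.04,0.19,1.5],[0,0,0]],
    [-1,[0.04,0.19,1.5],[0,0,0]]
  ]
}}

```text
time: 11.33
tool_pos: [579.3, -191.0, 28.1]
tool_rot: [-3.141, 0.0, 0.17]
ft_force: [-0.3, -0.8, -0.8]
finger_gap: 0.684
grip_force: 66.3
```

Request:
{"method": "move_arm", "body": {
  "motion": [
    [-1,[0,0,0.15],[0,0,0]],
    [-1,[0,0,0.3],[0,0,0]],
    [-1,[0,0,0.36],[0,0,0]],
    [-1,[0,0,0.36],[0,0,0]],
    [-1,[0,0,0.36],[0,0,0]]
  ]
}}

```text
time: 11.75
tool_pos: [579.2, -191.0, 13.6]
tool_rot: [-3.142, 0.0, 0.17]
ft_force: [0.2, 1.0, -0.4]
finger_gap: 0.684
grip_force: 66.3
```

Request:
{"method": "move_arm", "body": {
  "motion": [
    [-1,[0,0,0.03],[0,0,0]],
    [-1,[0,0,0.03],[0,0,0]],
    [0.7,[0,0,0.03],[0,0,0]],
    [0.7,[0,0,0.03],[0,0,0]],
    [0.7,[0,0,0.03],[0,0,0]],
    [0.7,[0,0,0.03],[0,0,0]],
    [0.7,[0,0,0],[0,0,0]],
    [0.7,[0,0,-0.2],[0,0,0]]
  ]
}}

```text
time: 12.42
tool_pos: [578.4, -190.8, 20.8]
tool_rot: [-3.141, 0.002, 0.17]
ft_force: [0.0, -0.4, -0.2]
finger_gap: 0.851
grip_force: 0.0
```

Request:
{"method": "move_arm", "body": {
  "motion": [
    [0.7,[0,0,-0.5],[0,0,0]],
    [0.7,[0,0,-1],[0,0,0]],
    [0.7,[0,0,-2],[0,0,0]],
    [0.7,[0,0,-3],[0,0,0]],
    [0,[0,0,-3.6],[0,0,0]],
    [0,[0,0,-3.6],[0,0,0]],
    [0,[0,-3.2,-3.6],[0,0,0]],
    [0,[0,-3.2,-3.6],[0,0,0]]
  ]
}}

```text
time: 13.08
tool_pos: [564.7, -109.9, 166.2]
tool_rot: [3.141, -0.001, 0.166]
ft_force: [0.4, 1.6, 0.3]
finger_gap: 0.5
grip_force: 0.0
```

```bash
python3 -c "
from h import *
to(551.1,-61.5,64,.17)
for n in('top','side'): cv2.imwrite(f'pics/{n}5.png',capture(n)[:,:,::-1])
a=cv2.imread('pics/side5.png')[220:360,300:460];b=cv2.imread('pics/top5.png')[160:290,260:480]
cv2.imwrite('pics/k5.png',np.vstack([cv2.resize(a,(440,330),interpolation=2),cv2.resize(b,(440,270),interpolation=2)]))"
```

```text
t 13.0833 [ 564.7 -109.9  166.2] [ 3.141e+00 -1.000e-03  1.660e-01] F [0.4 1.6 0.3] gap 0.5 | shift [-0.137 -1.251  2.555] turn [ 0.009 -0.008 -0.038]
```

View pics/k5.png

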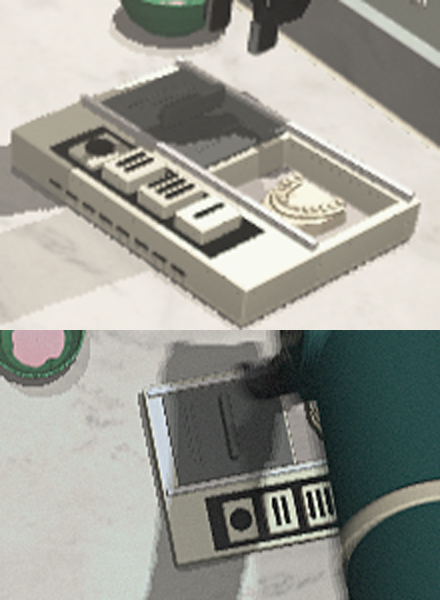

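The cast stands upright on the chamber floor, at (305,200) in the upper crop. The shutter is still parked open. Next I go back to the rib.

Request:
{"method": "move_arm", "body": {
  "motion": [
    [0,[-0.1,-1.1,0],[0,0,0]],
    [0,[-0.1,-1.1,0],[0,0,0]],
    [0,[-0.1,-1.1,0],[0,0,0]],
    [0,[-0.1,-1.1,0],[0,0,0]]
  ]
}}

```text
time: 13.52
tool_pos: [553.7, -66.2, 166.0]
tool_rot: [3.141, -0.0, 0.171]
ft_force: [-0.1, 0.2, -0.8]
finger_gap: 0.503
grip_force: 0.0
```

```bash
python3 -c "
from h import *
to(551.5,-61.5,65,.17)"
```

```text
t 13.5167 [553.7 -66.2 166. ] [ 3.141 -0.     0.171] F [-0.1  0.2 -0.8] gap 0.503 | shift [-0.034 -0.126  2.524] turn [ 0.003 -0.002  0.009]
```

Request:
{"method": "move_arm", "body": {
  "motion": [
    [0,[-0.03,-0.12,0.7],[0,0,0]],
    [0,[-0.03,-0.12,1.5],[0,0,0]],
    [0,[-0.03,-0.12,2.1],[0,0,0]],
    [0,[-0.03,-0.12,2.4],[0,0,0]],
    [0,[-0.03,-0.12,2.5],[0,0,0]],
    [0,[-0.03,-0.12,2.5],[0,0,0]],
    [0,[-0.03,-0.12,2.5],[0,0,0]]
  ]
}}

```text
time: 14.1
tool_pos: [552.4, -62.0, 66.7]
tool_rot: [3.141, -0.001, 0.17]
ft_force: [-0.4, -0.1, 2.4]
finger_gap: 0.499
grip_force: 0.0
```

Request:
{"method": "move_arm", "body": {
  "motion": [
    [-1,[0,0,0],[0,0,0]],
    [-1,[0,0,0],[0,0,0]],
    [-1,[0,0,0],[0,0,0]],
    [-1,[0,0,0],[0,0,0]],
    [-1,[0,0,0],[0,0,0]],
    [-1,[0,0,0],[0,0,0]]
  ]
}}

```text
time: 14.6
tool_pos: [552.2, -61.8, 66.7]
tool_rot: [3.141, -0.001, 0.17]
ft_force: [-3.3, 0.4, 10.6]
finger_gap: 0.1
grip_force: 60.0
```

Request:
{"method": "move_arm", "body": {
  "motion": [
    [-1,[0,0.4,0],[0,0,0]],
    [-1,[0,0.9,0],[0,0,0]],
    [-1,[0,1.4,0],[0,0,0]],
    [-1,[0,1.9,0],[0,0,0]],
    [-1,[0,2.4,0],[0,0,0]],
    [-1,[0,2.9,0],[0,0,0]],
    [-1,[0,3.28,0],[0,0,0]],
    [-1,[0,3.28,0],[0,0,0]]
  ]
}}

```text
time: 15.27
tool_pos: [574.2, -191.5, 66.8]
tool_rot: [-3.14, -0.0, 0.169]
ft_force: [-5.0, 0.2, 12.9]
finger_gap: 0.095
grip_force: 62.1
```

Request:
{"method": "move_arm", "body": {
  "motion": [
    [-1,[0,0,0],[0,0,0]],
    [-1,[0,0,0],[0,0,0]],
    [-1,[0,0,0],[0,0,0]]
  ]
}}

```text
time: 15.52
tool_pos: [574.2, -191.5, 66.8]
tool_rot: [3.141, -0.001, 0.17]
ft_force: [-4.8, 0.4, 11.5]
finger_gap: 0.099
grip_force: 61.9
```

Request:
{"method": "move_arm", "body": {
  "motion": [
    [0,[0,0,0],[0,0,0]],
    [0,[0,0,0],[0,0,0]],
    [0,[0,0,0],[0,0,0]],
    [0,[0,0,-0.6],[0,0,0]],
    [0,[0,0,-1.2],[0,0,0]],
    [0,[0,0,-1.2],[0,0,0]],
    [-1,[-2.49,-1.23,-1.2],[0,0,0]],
    [-1,[-2.49,-1.23,-1.2],[0,0,0]]
  ]
}}

```text
time: 16.18
tool_pos: [493.8, -167.0, 113.4]
tool_rot: [-3.142, -0.001, 0.17]
ft_force: [0.8, -0.0, 0.2]
finger_gap: 0.222
grip_force: 0.0
```

Request:
{"method": "move_arm", "body": {
  "motion": [
    [-1,[-0.5,-0.2,0],[0,0,0]],
    [-1,[-0.5,-0.2,0],[0,0,0]],
    [-1,[-0.5,-0.2,0],[0,0,0]]
  ]
}}

```text
time: 16.43
tool_pos: [472.5, -162.9, 114.1]
tool_rot: [3.141, -0.0, 0.17]
ft_force: [0.2, -0.4, -0.3]
finger_gap: -0.002
grip_force: 0.0
```

```bash
python3 -c "
from h import *
to(467.5,-160,76,.17)"
```

```text
t 16.4333 [ 472.5 -162.9  114.1] [ 3.141 -0.     0.17 ] F [ 0.2 -0.4 -0.3] gap -0.002 | shift [-0.11  -0.092  0.951] turn [ 0.006 -0.003  0.001]
```

Request:
{"method": "move_arm", "body": {
  "motion": [
    [-1,[-0.1,-0.09,0.5],[0,0,0]],
    [-1,[-0.1,-0.09,0.9],[0,0,0]],
    [-1,[-0.1,-0.09,1.1],[0,0,0]],
    [-1,[-0.1,-0.09,1.25],[0,0,0]],
    [-1,[-0.1,-0.09,1.35],[0,0,0]],
    [-1,[-0.1,-0.09,1.39],[0,0,0]],
    [-1,[-0.1,-0.09,1.39],[0,0,0]],
    [-1,[-0.1,-0.09,1.39],[0,0,0]]
  ]
}}

```text
time: 17.1
tool_pos: [468.8, -159.9, 58.4]
tool_rot: [3.141, -0.001, 0.17]
ft_force: [-0.4, 1.1, 0.4]
finger_gap: 0.001
grip_force: 0.7
```

Request:
{"method": "move_arm", "body": {
  "motion": [
    [-1,[0,0,0.05],[0,0,0]],
    [-1,[0,0,0.05],[0,0,0]],
    [-1,[0,0,0.05],[0,0,0]],
    [-1,[0,0,0.05],[0,0,0]]
  ]
}}

```text
time: 17.43
tool_pos: [469.1, -160.0, 57.3]
tool_rot: [3.141, -0.001, 0.17]
ft_force: [-6.9, 3.1, 24.9]
finger_gap: -0.001
grip_force: 12.7
```

Hard stop reached at 25 N. Lift clear and check.

Request:
{"method": "move_arm", "body": {
  "motion": [
    [-1,[0,0,-1],[0,0,0]],
    [-1,[0,0,-2],[0,0,0]],
    [-1,[0,0,-3],[0,0,0]],
    [-1,[0,-3,-4],[0,0,0]],
    [-1,[0,-6,-4],[0,0,0]],
    [-1,[0,-6,-4],[0,0,0]],
    [-1,[0,-6,-4],[0,0,0]],
    [-1,[0,-6,-4],[0,0,0]]
  ]
}}

```text
time: 18.1
tool_pos: [433.1, 43.5, 212.1]
tool_rot: [3.141, -0.001, 0.17]
ft_force: [2.0, 0.7, -0.5]
finger_gap: 0.005
grip_force: 0.0
```

```bash
python3 -c "
from h import *
for n in('top','side'): cv2.imwrite(f'pics/{n}6.png',capture(n)[:,:,::-1])
a=cv2.imread('pics/side6.png')[220:360,300:460];b=cv2.imread('pics/top6.png')[160:290,260:480]
cv2.imwrite('pics/k6.png',np.vstack([cv2.resize(a,(440,330),interpolation=2),cv2.resize(b,(440,270),interpolation=2)]))"
```

```text
(no output)
```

View pics/k6.png

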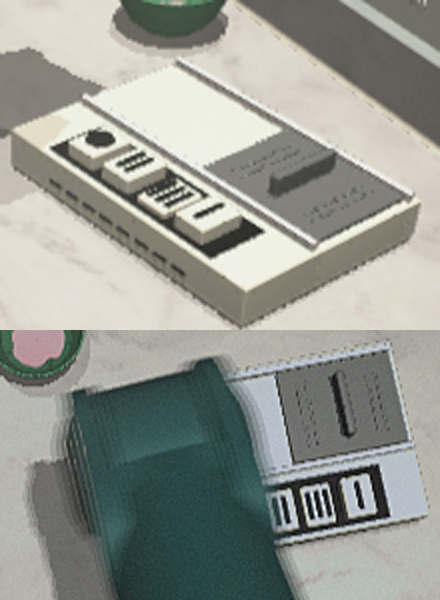

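The shutter is shut, the three-bar key is down at (170,192) in the upper crop, and the other three are up. The arm is clear.

Request:
{"method": "move_arm", "body": {
  "motion": [
    [-1,[0,0,0],[0,0,0]],
    [-1,[0,0,0],[0,0,0]],
    [-1,[0,0,0],[0,0,0]],
    [-1,[0,0,0],[0,0,0]]
  ]
}}

```text
time: 18.53
tool_pos: [433.8, 40.8, 211.1]
tool_rot: [-3.142, 0.0, 0.168]
ft_force: [0.4, -0.5, 1.1]
finger_gap: -0.003
grip_force: 0.0
```

```bash
python3 -c "
from station import *
print(hand_in())"
```

```text
the job is handed in; nothing more can be done
None
```

I handed the job in at 18.5 s; hand-in returned no verdict, but the last pictures show the cast set upright in the chamber, the shutter shut over it, only the three-bar key down, and the arm clear.

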